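# Hold the spring clip open over the next drawing card

## Robot

A 7-joint arm with a two-finger parallel gripper is mounted at the origin on the work surface. World frame = base frame: x ahead of the robot, y to its left, z up, the work surface at z = 0. Lengths are in mm, angles in rad, forces in N, time in s.
With the tool pointing down it reaches from about 350 to 900 mm from the base axis. Payload 7.2 kg.
Tool frame: the origin (TCP) lies midway between the tips of the shut fingers; the grasp point (between the pads) lies 19 mm behind it; z points along the fingers, x is the direction in which the jaws open and shut, and the axes are right-handed (so a half turn about z gives the same grasp; the last joint's range is limited). The gripper opens to 88 mm and grips with 3 to 60 N. Pads are 20 mm wide; open, the fingers measure 115 mm over their backs; the gripper's body (75 mm by 178 mm) begins 61 mm behind the grasp point.
Start: joints at [1.198, 0.411, -0.013, 1.596, 0.006, 1.134, -0.082], TCP at [187.552, -596.2, 189.153] pointing down, gripper open.
Joint ranges: [-2.95, 2.95], [-0.29, 1.99], [-1.47, 1.44], [0.14, 2.54], [-1.03, 4.17], [0.13, 1.85], [-2.86, 2.86]. Speed limits (rad/s): [2.39, 2.39, 3.01, 3.01, 3.14, 3.14, 3.14].

## Interface

Orientations are given as a 3x3 rotation matrix whose columns are the frame's x, y, z axes.
In Python, from plant import arm gives the robot as it stands. The module is installed in compiled form; this text tells all that it offers.
- The arm moves only by the tool drive_tool, never from a script. Its argument "increments" is text: rows parted by semicolons, each of 6 numbers parted by spaces: the shift along the tool's x, y, z in mm, then the turn, a rotation vector about the tool's x, y, z in rad. A call has 1 to 20 rows; each row is the pose to reach, as a shift and turn from the pose commanded when the call began, along the tool's axes at that moment; what a row does not reach only later rows make up. A row lasts 1/12 s, in which the tool goes at most 41.7 mm and 7.16 degrees, less where a joint would pass 70% of its speed; a pose out of reach is approached as far as the arm can. A call with a gripper value outside its range is refused whole. "hand" is the closure, from 0 (fully open) to 1 (shut), set as the call begins (left out, the last holds). The fingers move at their own pace and stop on an object; "force" is the grip in N (left out, the last holds). Time passes only in rows, so rows that repeat a pose let the fingers close. It gives the time, the measured TCP pose, the force and the opening at its end, in the units of the state.
- arm.observe(): the state, without advancing time (a new reading comes with each control period).
- arm.snapshot(name): name is "scene" or "top" or "wrist"; returns (picture, depth): 420x560x3 uint8, red, green, blue; 420x560 float32, mm along the optical axis (not along the pixel's ray), 0 where there is no reading.
- arm.camera_info(name): a dict with "fx", "fy", "cx", "cy" (pixels), "rvec" (rotation vector, rad) and "tvec" (3), from world to camera coordinates, as OpenCV has them; the wrist camera has in their place "T_tool_cam" (4x4, takes a point from camera to tool coordinates, whose origin is the TCP and whose axes are the tool frame's). Camera axes: x right, y down, z forward; pixel columns grow to the right and rows downward; lengths in mm; the calibration is good to about 2 mm. The wrist camera is an equidistant fisheye: a pixel r from the principal point sees the ray r / f radians off the axis. A picture is of the moment at which its call begins: read the wrist's pose just before it. camera_info takes no time and is no camera call.
- arm.sign_off(): hands the job in, once; it reports no verdict.
Trained networks look in the newest picture that a camera, given by its name, has taken for a name from the list of things; names that differ only in an ending like _2 or _b are one class to them, and where a whole thing is asked for, a point or a joint stands for the part that bears it (a point fixed in the world has none). Each returns a list of dicts, best first, with "conf" (0 to 1); they miss things now and then, are a little off and sometimes report something else, mostly with a low value. They report only what shows in the picture. A call takes as long as a camera call.
- arm.spot_in(camera, thing): "location" ([x, y, z] in mm, in world coordinates, good to about 4 mm: the middle of the surface that is visible of it).
- arm.silhouettes(camera, thing): "mask" (420x560 bool, what is visible of it).
- arm.spot_point(camera, thing): "location" ([x, y, z] in mm, in world coordinates, good to about 4 mm: a listed point, or the origin of a listed thing).
The state is a dict: "t": time; "joint_positions": joint angles; "joint_velocities": joint speeds; "joint_efforts": joint torques, N m; "eef_pos": TCP position; "tcp_rot": TCP orientation; "wrist_force": force on the tool from outside, world axes, zero at the start; "ft_torque": the same for the moment, N m; "finger_gap": finger opening in mm.
Only numpy, scipy, OpenCV 4.12 (cv2) and the standard library are available. Lean on these libraries where they do the work, as an engineer would, in place of code of your own. Each camera call takes 0.05 s, during which the arm holds its last target. There are 200 camera calls.

## Task

Squeeze the blue spring clip open, lift it off the top edge of the coloured drawing card, and bring it over the other card, the one with only the black outline. Lower it astride the middle of that card's top edge and keep it there squeezed wide open, its jaws one to two centimetres down past the edge, one on each side and clear of the card, so that I can slip a tracing sheet in behind; finish while still holding it like that, without letting go. Do not drag or knock either card stand, and leave everything else where it is.

Things in the scene. Friction and masses are not known exactly. Their poses are not given: they have to be found in the camera images.
- clip: Blue spring clip, 80 mm long, 32 mm wide, 50 g. Origin on its hinge pin, mid-width, half-way up; y along the pin. It starts shut on the coloured card: pin level, along the card's top edge and 22 mm above it, jaws down, tips 14 mm past the edge, handles up. x and z go with the +x leaf: square to the card and upright when shut, tilting by half the opening angle when squeezed evenly.
- clip_handles (a point): Midway between the two handles, 24 mm above the pin when shut. Each handle is a flat plate 32 mm wide, 3 to 44 mm above the pin. Shut, they splay from 19 mm over their outer faces near the pin to 44 mm at their tops, evenly about the card; squeezed together across the card's thickness they open the jaws. Fully open they stand upright and parallel, 17 mm over their outer faces.
- clip_leaf (a joint): Opening angle between the clip's two leaves, rad: 0 as clipped on a 3 mm card, 0.6 fully open (stop); a spring shuts it. Gap between the jaw tips: about 3 mm + 36 mm x angle (24 mm when fully open, the tips then 34 mm below the pin). About 3 N on each handle begins to open it, about 10 N holds it fully open; grip with 20 to 35 N.
- jaw_a (a point): Tip of the jaw on the clip's +x leaf, inner face, mid-width, 36 mm from the pin.
- jaw_b (a point): Tip of the jaw on the clip's other (-x) leaf, inner face, mid-width, 36 mm from the pin.
- colour_stand: Stand with the coloured drawing card (amber and red lantern on a pale green ground), which carries the clip at first: 200 mm wide (y), 70 mm deep (x), 30 mm high oak block, origin under its centre on the table, z up. A rigid 3 mm card, 210 mm wide (along the block's y) and square to its x, stands fixed in the block's middle and reaches up to 160 mm. Loose, about 0.75 kg.
- colour_edge (a point): Middle of the coloured card's top edge, 160 mm above the table; x across the card's thickness, y along its edge, z up. The clip sits up to 50 mm to either side of it along the edge.
- outline_stand: Stand with the outline card (the same lantern in black line only on a cream ground), where the clip is to be held: 200 mm wide (y), 70 mm deep (x), 30 mm high oak block, origin under its centre on the table, z up. A rigid 3 mm card, 210 mm wide (along the block's y) and square to its x, stands fixed in the block's middle and reaches up to 160 mm. Loose, about 0.75 kg.
- outline_edge (a point): Middle of the outline card's top edge, 160 mm above the table; x across the card's thickness, y along its edge, z up.
- ink_red: Bystander: black ink bottle, red band, pale pointed nozzle, 34 mm across, 108 mm tall; origin under its centre.
- ink_teal: Bystander: black ink bottle, teal band, pale pointed nozzle, 34 mm across, 108 mm tall; origin under its centre.
- ink_violet: Bystander: black ink bottle, violet band, pale pointed nozzle, 34 mm across, 108 mm tall; origin under its centre.
- towel: Bystander: standing white paper-towel roll, 108 mm across, 215 mm tall; origin under its centre.
- jar: Bystander: low white screw-lid jar, 66 mm across, 39 mm tall; origin under its centre.
- tape: Bystander: roll of tan tape lying flat, 84 mm across, 19 mm high; origin under its centre.
- pen_rest: Bystander: black pen-shaped machine lying on a dark steel rest 60 by 110 mm, 61 mm high, the pen 130 mm long; origin under its centre.
- black_clip: Bystander: small black wire-handled binder clip lying on its side, about 55 mm long, 24 mm high; origin under its centre.

How it is judged:
By the outcome, as a careful person would: the job done as asked, in the order asked, and still so for the second after the job is handed in, while the arm keeps its last pose, push and grip.
It also fails if it takes over 38 s, if anything falls off the work surface, if the arm or the gripper's body presses on something with over 40 N, if the wrist force passes 120 N, or if a joint passes its speed limit or range.

## Working session

There is one attempt and no reset: what is moved stays moved. The work goes in short steps, Python scripts to look and compute and a tool call to move; the robot and the scene stay as the last step left them, time stands still between calls to the robot, and variables do not carry over. Pictures are saved under pics/ and viewed, about 8 in all and at most 12, crops included, and the job is handed in when it is done.

Besides the shell and the picture viewer there is one more tool, called after ">>>" as name(argument=value, ...) on one line, values as JSON. drive_tool: Moves the arm, as the interface text tells. Its arguments: {"type":"object","properties":{"increments":{"type":"string"},"hand":{"type":"number"},"force":{"type":"number"}},"required":["increments"]}

```bash
mkdir -p pics; cat > h.py <<'E'
import numpy as np, cv2
from plant import arm
def snap(n,f):
    p,d=arm.snapshot(n); cv2.imwrite('pics/'+f,p[:,:,::-1]); return p,d
def world(n,u,v,z):
    c=arm.camera_info(n); R=cv2.Rodrigues(np.array(c['rvec'],float))[0]; t=np.array(c['tvec'],float).ravel()
    p=np.array([(u-c['cx'])/c['fx']*z,(v-c['cy'])/c['fy']*z,z]); return R.T@(p-t)
E
python3 - <<'E'
from h import *
np.set_printoptions(precision=1,suppress=True)
s=arm.observe(); print(s['t'],s['eef_pos'],s['tcp_rot'],s['finger_gap'])
a,_=snap('scene','s1.png'); b,_=snap('top','t1.png')
for c in ('scene','top'):
  for n in ('clip','clip_handles','colour_edge','outline_edge','colour_stand','outline_stand','towel','ink_red','ink_teal','ink_violet','pen_rest'):
    print(c,n,[(np.round(q['location'],0),round(q['conf'],2)) for q in arm.spot_point(c,n)[:2]])
print(arm.observe()['t'])
E
```

```text
0.0 [ 187.3 -595.7  188.3] [[ 0.3 -1.  -0. ]
 [-1.  -0.3  0. ]
 [-0.   0.  -1. ]] 88.02111827825588
scene clip [(array([581., 162., 183.]), 0.83)]
scene clip_handles [(array([584., 165., 204.]), 0.85)]
scene colour_edge [(array([582., 169., 159.]), 0.97)]
scene outline_edge [(array([ 607., -170.,  163.]), 0.66)]
scene colour_stand [(array([582., 169.,   0.]), 0.65)]
scene outline_stand [(array([ 608., -172.,   -1.]), 0.59)]
scene towel [(array([493., 426.,   0.]), 0.74)]
scene ink_red [(array([574.,   0.,  -1.]), 0.6)]
scene ink_teal [(array([388., 168.,   0.]), 0.79)]
scene ink_violet [(array([ 568., -409.,   -4.]), 0.61)]
scene pen_rest [(array([747., 163.,  -0.]), 0.62), (array([584., 165., 148.]), 0.27)]
top clip [(array([583., 167., 184.]), 0.57)]
top clip_handles [(array([583., 166., 205.]), 0.57), (array([ 569., -406.,   -5.]), 0.18)]
top colour_edge [(array([584., 169., 162.]), 0.92), (array([582., 166., 204.]), 0.74)]
top outline_edge [(array([ 608., -171.,  162.]), 0.69)]
top colour_stand [(array([578., 165.,  -3.]), 0.88)]
top outline_stand [(array([583., 165., 185.]), 0.71), (array([ 615., -176.,    1.]), 0.62)]
top towel [(array([488., 432.,  -2.]), 0.88)]
top ink_red [(array([ 385., -192.,   -2.]), 0.7), (array([572.,  -3.,   3.]), 0.68)]
top ink_teal [(array([388., 168.,   2.]), 0.62)]
top ink_violet [(array([ 568., -404.,   -3.]), 0.73)]
top pen_rest [(array([747., 167.,   1.]), 0.56)]
1.2
```

```bash
python3 - <<'E'
import cv2
cv2.imwrite('pics/st.png',cv2.resize(cv2.vconcat([cv2.imread('pics/s1.png')]),(560,420)))
E
```

```text
(no output)
```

View pics/s1.png

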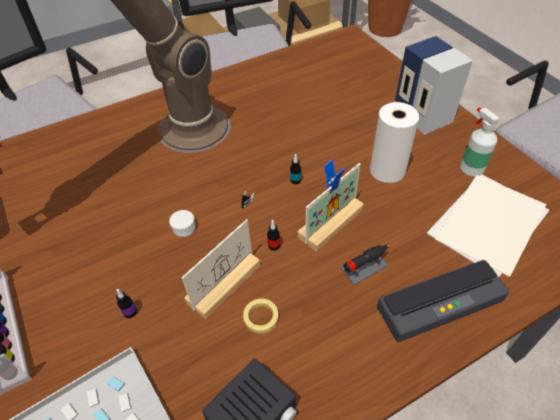

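View pics/t1.png

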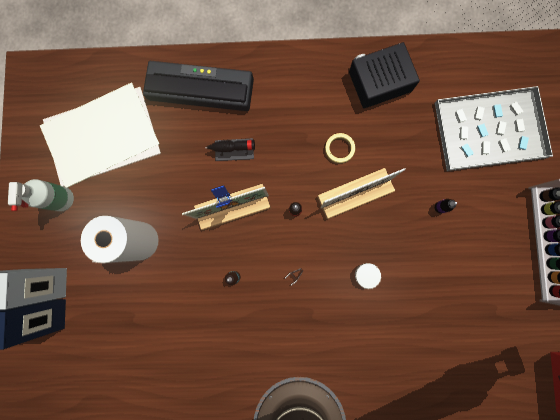

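The scene view shows the clip at about (333,178) on the coloured card, with the outline card at about (220,262). In the top view the clip is at (222,195) and the outline card runs from (318,208) to (405,170). Next I'll fit the card planes and the clip from depth.

```bash
cat >> h.py <<'E'
def cloud(n,d):
    c=arm.camera_info(n); R=cv2.Rodrigues(np.array(c['rvec'],float))[0]; t=np.array(c['tvec'],float).ravel()
    v,u=np.mgrid[:420,:560]; P=np.stack([(u-c['cx'])/c['fx']*d,(v-c['cy'])/c['fy']*d,d],-1).reshape(-1,3)
    P=P[d.ravel()>0] if 0 else P
    return (P-t)@R
E
python3 - <<'E'
from h import *
np.set_printoptions(precision=2,suppress=True)
for n in ('scene','top'):
  p,d=arm.snapshot(n); W=cloud(n,d); C=p.reshape(-1,3).astype(int); ok=d.ravel()>0
  blue=ok&(C[:,2]>C[:,0]+50)&(C[:,2]>C[:,1]+30)
  for k,(cx,cy) in dict(col=(582,168),out=(608,-171)).items():
    m=ok&(np.hypot(W[:,0]-cx,W[:,1]-cy)<125)&(W[:,2]>60)&(W[:,2]<175)&~blue
    if k=='col': m&=~(abs(W[:,0]-574)+abs(W[:,1])<40)
    Q=W[m]
    # ransac plane line in xy
    best=None;r=np.random.default_rng(0)
    for _ in range(400):
      a,b=Q[r.integers(len(Q),size=2),:2]; t=b-a
      if np.linalg.norm(t)<60: continue
      t/=np.linalg.norm(t); nn=np.array([-t[1],t[0]]); e=abs((Q[:,:2]-a)@nn)<4
      if best is None or e.sum()>best.sum(): best=e
    I=Q[best]; mu=I[:,:2].mean(0); t=np.linalg.svd(I[:,:2]-mu,full_matrices=False)[2][0]; t*=np.sign(t[1])
    nn=np.array([t[1],-t[0]]); s=(I[:,:2]-mu)@t; lo,hi=np.percentile(s,[.5,99.5])
    print(n,k,len(I),'mu',mu,'mid',mu+t*(lo+hi)/2,'len',hi-lo,'edge yaw(from y)',np.arctan2(-t[0],t[1]),'zmax',np.percentile(I[:,2],99.5))
    top=I[I[:,2]>150]; print('  top strip n off',((top[:,:2]-mu)@nn).mean() if len(top) else None,len(top))
  B=W[blue&(np.hypot(W[:,0]-582,W[:,1]-166)<70)&(W[:,2]>100)]
  print(n,'blue',len(B),np.median(B,0),B.min(0),B.max(0))
E
```

```text
scene col 1292 mu [583.46 164.27] mid [581.99 169.3 ] len 209.7829833440216 edge yaw(from y) 0.2846625258015793 zmax 164.42803400851682
  top strip n off -0.31046256208178297 203
scene out 1933 mu [ 610.39 -175.75] mid [ 608.72 -171.32] len 208.6261998783503 edge yaw(from y) 0.361164719404802 zmax 163.2390988439417
  top strip n off -0.3506216263100318 321
scene blue 283 [576.07 161.02 198.65] [558.93 144.28 152.35] [607.36 184.5  230.76]
top col 576 mu [580.85 166.58] mid [580.63 167.35] len 207.90826156254684 edge yaw(from y) 0.2849110222978337 zmax 162.854554562444
  top strip n off 0.9317052464793256 155
top out 369 mu [ 607.64 -171.82] mid [ 608.1  -173.03] len 209.04325854676603 edge yaw(from y) 0.36099896744698085 zmax 164.21965477609723
  top strip n off 0.7152934440414453 141
top blue 146 [594.02 163.99 213.36] [558.37 143.18 174.83] [605.5  183.68 228.05]
```

```bash
cat >> h.py <<'E'
from scipy.spatial.transform import Rotation as Ro
def go(x,y,z,yaw):
    s=arm.observe(); R=np.array(s['tcp_rot']); c,q=np.cos(yaw),np.sin(yaw)
    T=np.array([[c,q,0],[q,-c,0],[0,0,-1]])
    print('t',round(s['t'],2),'pos',np.round(s['eef_pos'],1),'gap',round(s['finger_gap'],1),'F',np.round(s['wrist_force'],1))
    print('shift',np.round(R.T@(np.array([x,y,z])-s['eef_pos']),1),'turn',np.round(Ro.from_matrix(R.T@T).as_rotvec(),4))
E
python3 -c "
from h import *
go(582.5,165.5,290,.285)"
```

```text
t 1.3 pos [ 187.5 -596.2  189.1] gap 87.7 F [0.3 0.2 0.4]
shift [-608.1 -605.3 -100.9] turn [ 0.0000e+00 -1.0000e-04 -1.5511e+00]
```

>>> drive_tool(increments="0 0 -40 0 0 0; 0 0 -80 0 0 0; -608 -605 -101 0 0 -1.551; -608 -605 -101 0 0 -1.551; -608 -605 -101 0 0 -1.551; -608 -605 -101 0 0 -1.551; -608 -605 -101 0 0 -1.551; -608 -605 -101 0 0 -1.551; -608 -605 -101 0 0 -1.551; -608 -605 -101 0 0 -1.551; -608 -605 -101 0 0 -1.551; -608 -605 -101 0 0 -1.551; -608 -605 -101 0 0 -1.551; -608 -605 -101 0 0 -1.551; -608 -605 -101 0 0 -1.551; -608 -605 -101 0 0 -1.551; -608 -605 -101 0 0 -1.551; -608 -605 -101 0 0 -1.551; -608 -605 -101 0 0 -1.551; -608 -605 -101 0 0 -1.551", hand=0, force=28)

```text
t: 2.97
eef_pos: [533.2, 71.2, 287.9]
tcp_rot: [[0.96, 0.28, 0.001], [0.28, -0.96, -0.0], [0.001, 0.001, -1.0]]
wrist_force: [0.9, -0.6, 0.7]
finger_gap: 87.9
```

```bash
python3 -c "
from h import *
go(582.5,165.5,290,.285)"
```

```text
t 2.97 pos [533.2  71.2 287.9] gap 87.9 F [ 0.9 -0.6  0.7]
shift [ 73.8 -76.7  -2.1] turn [ 0.0006 -0.0007 -0.0008]
```

>>> drive_tool(increments="37 -38 0 0 0 0; 74 -77 0 0 0 0; 74 -77 0 0 0 0; 74 -77 0 0 0 0; 74 -77 0 0 0 0; 74 -77 0 0 0 0")

```text
t: 3.47
eef_pos: [581.7, 163.2, 287.2]
tcp_rot: [[0.96, 0.281, -0.001], [0.281, -0.96, -0.001], [-0.001, 0.001, -1.0]]
wrist_force: [-0.1, 0.2, -0.3]
finger_gap: 87.6
```

```bash
python3 - <<'E'
from h import *
np.set_printoptions(precision=1,suppress=True)
go(582.5,165.5,290,.285)
s=arm.observe(); p,d=snap('wrist','w1.png')
for n in ('clip','clip_handles','colour_edge'):
  print(n,[(q['location'],q['conf']) for q in arm.spot_point('wrist',n)[:2]])
m=arm.silhouettes('wrist','clip')
c=arm.camera_info('wrist'); T=np.array(c['T_tool_cam']); print(T,c['fx'],c['cx'],c['cy'])
v,u=np.mgrid[:420,:560]; dx=(u-c['cx'])/c['fx']; dy=(v-c['cy'])/c['fy']; th=np.hypot(dx,dy); k=np.tan(th)/np.maximum(th,1e-6)
P=np.stack([dx*k*d,dy*k*d,d],-1); Pt=P@T[:3,:3].T+T[:3,3]
W=Pt@np.array(s['tcp_rot']).T+s['eef_pos']
np.savez('w1.npz',W=W,Pt=Pt,d=d,m=m[0]['mask'] if m else 0,p=p)
if m:
  M=m[0]['mask']&(d>0); Q=Pt[M]; w=W[M]; print(m[0]['conf'],M.sum(),'tool med',np.median(Q,0),np.percentile(Q,[2,98],axis=0),'world z',np.percentile(w[:,2],[2,50,98]))
  h=w[:,2]>218; print('top handles tool x,y range',np.percentile(Q[h],[2,98],axis=0),h.sum())
E
```

```text
t 3.47 pos [581.7 163.2 287.2] gap 87.6 F [-0.1  0.2 -0.3]
shift [ 1.4 -2.  -2.8] turn [ 0.  0. -0.]
clip [([583.0, 164.0, 183.4], 0.97)]
clip_handles [([578.8, 161.6, 204.1], 0.96)]
colour_edge [([585.4, 163.1, 158.5], 0.88)]
[[   1.     0.    -0.     0.6]
 [  -0.     1.     0.2  -65. ]
 [   0.    -0.2    1.  -194.5]
 [   0.     0.     0.     1. ]] 325.19226210127806 278.8914910302766 211.83413876521342
0.91 1923 tool med [ 1.5 -1.8 84.8] [[-20.  -16.5  62.3]
 [ 22.4  14.  131.8]] world z [155.4 202.4 224.9]
top handles tool x,y range [[-21.  -16.1  61.8]
 [ 23.7  13.2  68.9]] 484
```

View pics/w1.png

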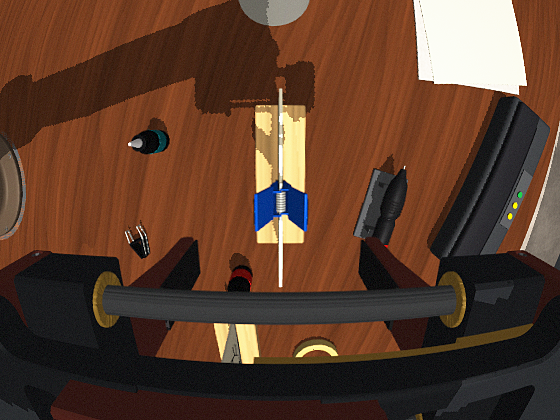

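```bash
python3 - <<'E'
from h import *
np.set_printoptions(precision=2,suppress=True)
z=np.load('w1.npz'); Pt,W,d,p=z['Pt'],z['W'],z['d'],z['p'].astype(int)
for v in list(range(100,180,12))+list(range(226,250,6)):
  r=[u for u in range(255,310) if 145<W[v,u,2]<172]
  if r: print(v,'cols',r[0],r[-1],'x',Pt[v,r,0].mean(),'y',Pt[v,r,1].mean(),'z',W[v,r,2].mean())
b=(p[...,2]>p[...,0]+50)&(p[...,2]>p[...,1]+30)&(d>0)&(abs(Pt[...,0])<40)&(abs(Pt[...,1])<40)&(W[...,2]>190)
for lo in range(195,230,5):
  k=b&(W[...,2]>=lo)&(W[...,2]<lo+5); 
  for sg in (-1,1):
    q=Pt[k&(Pt[...,0]*sg>0)]
    if len(q): print(lo,sg,len(q),'x',np.median(q[:,0]),'y',q[:,1].min(),q[:,1].max())
E
```

```text
100 cols 278 281 x 0.9807975797569014 y -97.96842396757015 z 155.21197434430428
112 cols 278 281 x 0.9831027373956751 y -85.82060538877923 z 155.49935435969172
124 cols 278 281 x 0.9897880790896219 y -73.74397496712781 z 156.02992809803203
136 cols 278 281 x 0.9917451804752376 y -61.72852964152741 z 156.42641134563203
148 cols 278 281 x 0.8300680593788589 y -49.643521713833586 z 154.91633301678561
160 cols 278 281 x 1.0079943389604296 y -37.58291073485643 z 155.5337715286123
172 cols 278 281 x 1.0137833128901548 y -25.46350028088886 z 155.91310002276163
226 cols 279 281 x 1.5801131725822541 y 30.227999936646388 z 158.88596350549628
232 cols 279 281 x 1.5847504667899184 y 36.58143988130328 z 159.39129500299725
238 cols 279 281 x 1.5965073871318587 y 43.4965081950474 z 158.3885037856496
244 cols 279 281 x 1.6028812442681584 y 49.84618344935797 z 159.320344203005
195 -1 64 x -9.274184134994128 y -16.24368703402196 14.095496262223847
195 1 65 x 12.099255695023812 y -16.410252174326935 14.12100483245672
200 -1 66 x -10.84873607615842 y -16.345886859691085 14.245423597764727
200 1 69 x 13.672838776920436 y -16.440505105771486 13.564763408329583
205 -1 71 x -12.377065311893123 y -16.24996696194316 14.882606148760374
205 1 77 x 15.215388291395728 y -16.592412927820178 13.766098995205269
210 -1 80 x -13.876562683109896 y -16.436644953573946 14.084970265783824
210 1 76 x 16.70360015727032 y -16.18435538840125 14.235765456141792
215 -1 87 x -15.399774689907204 y -16.19158997162942 14.871793219835183
215 1 82 x 18.202457459064536 y -16.402128974757133 13.678849656631286
220 -1 165 x -18.019414012063912 y -16.443843452246313 14.338947366884781
220 1 200 x 21.042193781116154 y -16.4099443881775 14.614966514640017
225 -1 23 x -18.437457889468007 y -15.259178796754284 14.105221396084175
225 1 15 x 21.46006036933595 y -16.101097571298247 10.700543476102496
```

>>> drive_tool(increments="1.4 -1 20 0 0 0; 1.4 -1 45 0 0 0; 1.4 -1 70 0 0 0; 1.4 -1 90 0 0 0; 1.4 -1 100 0 0 0; 1.4 -1 100 0 0 0; 1.4 -1 100 0 0 0; 1.4 -1 100 0 0 0; 1.4 -1 100 0 0 0; 1.4 -1 100 0 0 0", hand=0.4, force=3)

```text
t: 4.55
eef_pos: [583.6, 165.8, 188.8]
tcp_rot: [[0.96, 0.281, 0.002], [0.281, -0.96, 0.0], [0.002, 0.0, -1.0]]
wrist_force: [0.8, 0.4, 0.4]
finger_gap: 52.9
```

```bash
cat > wr.py <<'E'
from h import *
import sys
np.set_printoptions(precision=2,suppress=True)
def wl(name):
    s=arm.observe(); p,d=snap('wrist',name); c=arm.camera_info('wrist'); T=np.array(c['T_tool_cam'])
    v,u=np.mgrid[:420,:560]; dx=(u-c['cx'])/c['fx']; dy=(v-c['cy'])/c['fy']; th=np.hypot(dx,dy); k=np.tan(th)/np.maximum(th,1e-6)
    P=np.stack([dx*k*d,dy*k*d,d],-1); Pt=P@T[:3,:3].T+T[:3,3]
    return p.astype(int),d,Pt,Pt@np.array(s['tcp_rot']).T+s['eef_pos'],s
def report(name):
    p,d,Pt,W,s=wl(name); print('t',s['t'],s['eef_pos'],'gap',s['finger_gap'],'F',s['wrist_force'])
    b=(p[...,2]>p[...,0]+50)&(p[...,2]>p[...,1]+30)&(d>0)&(abs(Pt[...,0])<40)&(abs(Pt[...,1])<40)
    for lo in range(-45,40,10):
      k=b&(Pt[...,2]>=lo)&(Pt[...,2]<lo+10)
      for sg in (-1,1):
        q=Pt[k&(Pt[...,0]*sg>0)]
        if len(q)>3: print('toolz',lo,sg,len(q),'x',np.percentile(q[:,0],[2,50,98]),'y',q[:,1].min(),q[:,1].max())
    e=(~b)&(d>0)&(abs(Pt[...,0])<15)&(abs(Pt[...,1])<115)&(W[...,2]>148)&(W[...,2]<170)
    q=Pt[e]; print('edge',len(q),'x med',np.median(q[:,0]) if len(q) else 0,'y',q[:,1].min(),q[:,1].max(),'fit',np.polyfit(q[:,1],q[:,0],1),'z',np.percentile(W[e][:,2],98))
if __name__=='__main__': report(sys.argv[1])
E
python3 wr.py w2.png
```

```text
t 4.55 [583.58 165.79 188.75] gap 52.85586429848958 F [0.78 0.4  0.44]
toolz -45 -1 262 x [-22.11 -20.57 -19.16] y -14.842421191885151 17.07172460516537
toolz -45 1 255 x [17.87 19.33 20.76] y -14.292372212637268 16.86108077904433
toolz -35 -1 470 x [-22.07 -18.01 -16.11] y -14.890619074520274 17.100029081747124
toolz -35 1 467 x [14.77 16.69 20.76] y -15.025521022819753 16.85466177477481
toolz -25 -1 345 x [-16.38 -14.78 -13.03] y -15.017973228662186 16.849105128004012
toolz -25 1 354 x [11.61 13.34 14.91] y -14.921472132987596 16.589946282794372
toolz -15 -1 288 x [-13.43 -11.97 -10.09] y -14.82320328579884 15.626723204384163
toolz -15 1 304 x [ 8.46 10.14 11.73] y -14.781927362783343 16.26753254013184
toolz -5 -1 310 x [-10.56  -8.82  -0.2 ] y -14.97580443177165 16.306271739675225
toolz -5 1 271 x [0.56 6.89 8.61] y -14.817727046148534 15.805026246038864
toolz 5 -1 129 x [-9.65 -6.85 -1.8 ] y -14.721413964990312 16.838885647368144
toolz 5 1 85 x [1.19 5.84 8.2 ] y -14.781840383833362 11.467823497791315
toolz 15 -1 114 x [-7.7  -6.97 -5.79] y -14.61759562608416 16.595901167558807
toolz 15 1 105 x [3.97 4.68 5.84] y -14.850288922285692 14.354561377230866
toolz 25 -1 58 x [-6.32 -5.08 -3.79] y -14.684770514289859 14.780021396781592
toolz 25 1 34 x [1.98 2.68 4.29] y -14.677725458427858 -3.812730066983825
edge 752 x med -0.8992123603849939 y -107.5986081574323 102.66231384538554 fit [-0.   -1.09] z 161.19333279811602
```

```bash
python3 - <<'E'
from wr import *
p,d,Pt,W,s=wl('w3.png'); print(s['eef_pos'])
for lo in range(-40,10,5):
  k=(d>0)&(Pt[...,2]>=lo)&(Pt[...,2]<lo+5)&(abs(Pt[...,1])<25)&(abs(Pt[...,0])>23)&(abs(Pt[...,0])<60)
  for sg in (-1,1):
    q=Pt[k&(Pt[...,0]*sg>0)]
    if len(q)>3: print(lo,sg,len(q),'x',np.percentile(abs(q[:,0]),[1,5,50]),'y',q[:,1].min(),q[:,1].max())
E
```

```text
[583.41 165.74 188.49]
-40 -1 109 x [25.66 25.76 26.16] y -11.500865214456475 9.81890712281131
-40 1 109 x [26.53 26.6  27.5 ] y -11.481451685408906 9.788045972987078
-35 -1 66 x [23.03 23.07 25.99] y -11.401109874817543 12.345867417302614
-35 1 44 x [26.62 26.78 27.18] y -11.254851308002202 9.167995398401573
```

View pics/w2.png

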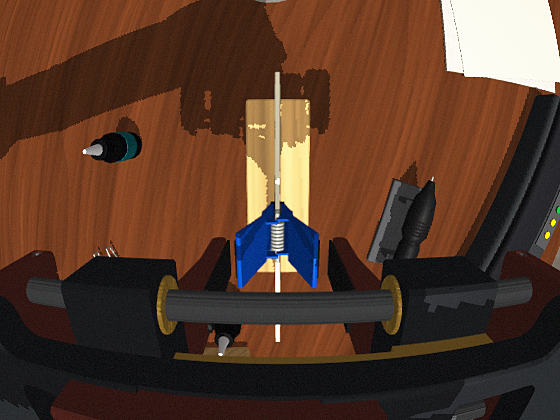

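>>> drive_tool(increments="-0.6 1 1 0 0 0; -1.1 1.5 1.5 0 0 0; -1.1 1.5 1.5 0 0 0; -1.1 1.5 1.5 0 0 0; -1.1 1.5 1.5 0 0 0; -1.1 1.5 1.5 0 0 0", hand=0.4)

```text
t: 5.15
eef_pos: [582.3, 163.8, 186.0]
tcp_rot: [[0.96, 0.281, -0.0], [0.281, -0.96, 0.0], [-0.0, -0.0, -1.0]]
wrist_force: [0.5, -0.4, 0.6]
finger_gap: 52.7
```

>>> drive_tool(increments="0 0 0 0 0 0; 0 0 0 0 0 0; 0 0 0 0 0 0; 0 0 0 0 0 0", hand=0.52, force=4)

```text
t: 5.48
eef_pos: [582.3, 163.8, 185.9]
tcp_rot: [[0.96, 0.281, -0.0], [0.281, -0.96, -0.0], [-0.0, -0.0, -1.0]]
wrist_force: [0.9, 0.9, -1.6]
finger_gap: 42.2
```

```bash
python3 wr.py w4.png | egrep 't |-45|-25|5 |edge'
```

```text
t 5.4833 [582.27 163.8  185.91] gap 42.20023202760147 F [ 0.85  0.89 -1.64]
toolz -45 -1 437 x [-20.48 -18.44 -16.68] y -16.415815035360183 15.916060487697692
toolz -45 1 428 x [17.71 19.37 21.33] y -16.325727783433273 15.58628117277732
toolz -35 -1 403 x [-17.11 -15.43 -13.69] y -16.29446786842101 15.11012245008017
toolz -35 1 405 x [14.71 16.4  17.95] y -16.620088263264073 15.373120034293606
toolz -25 -1 327 x [-14.23 -12.5  -10.71] y -16.367278422541894 14.985122721964018
toolz -25 1 336 x [11.69 13.39 14.94] y -16.26322673536057 14.796224990225838
toolz -15 -1 281 x [-11.34  -9.7   -8.15] y -16.259979391981034 14.74049115752942
toolz -15 1 287 x [ 8.98 10.39 12.05] y -16.488847281041565 14.239708382158994
toolz -5 -1 263 x [-8.56 -6.91 -0.08] y -16.289969999231168 14.919944978237353
toolz -5 1 257 x [0.56 7.47 9.36] y -16.470142711783637 14.241454984343491
toolz 5 -1 111 x [-7.82 -6.17 -1.54] y -16.41508284109218 12.419328117381326
toolz 5 1 87 x [3.74 7.1  9.11] y -16.446666288692036 10.668978008607738
toolz 15 -1 115 x [-6.11 -4.97 -4.27] y -16.359873362922173 14.372837492112922
toolz 15 1 68 x [5.34 6.03 7.23] y -16.36389126745612 13.311582483200397
toolz 25 -1 30 x [-4.32 -3.63 -2.98] y -16.229156915549403 -6.74376675863234
toolz 25 1 22 x [4.07 4.71 5.49] y -16.24570225508264 -9.37892651647104
edge 858 x med 1.1881957148131024 y -109.02078938775608 101.19472042258833 fit [0.   0.97] z 164.4196639631867
```

>>> drive_tool(increments="0 0 0 0 0 0; 0 0 0 0 0 0; 0 0 0 0 0 0", hand=0.62, force=28)

```text
t: 5.78
eef_pos: [582.3, 163.8, 186.0]
tcp_rot: [[0.96, 0.281, -0.0], [0.281, -0.96, -0.0], [-0.0, 0.0, -1.0]]
wrist_force: [0.5, 0.1, -0.9]
finger_gap: 33.9
```

>>> drive_tool(increments="0 0 0 0 0 0; 0 0 0 0 0 0; 0 0 0 0 0 0", hand=0.72)

```text
t: 6.03
eef_pos: [582.3, 163.8, 186.0]
tcp_rot: [[0.96, 0.281, 0.0], [0.281, -0.96, -0.0], [0.0, 0.0, -1.0]]
wrist_force: [0.6, 0.8, -0.6]
finger_gap: 24.8
```

>>> drive_tool(increments="0 0 0 0 0 0; 0 0 0 0 0 0; 0 0 0 0 0 0; 0 0 0 0 0 0; 0 0 0 0 0 0; 0 0 0 0 0 0", hand=1)

```text
t: 6.53
eef_pos: [582.3, 163.8, 186.0]
tcp_rot: [[0.96, 0.281, -0.0], [0.281, -0.96, -0.0], [-0.0, 0.0, -1.0]]
wrist_force: [0.5, 0.5, -0.2]
finger_gap: 15.3
```

```bash
python3 wr.py w5.png | egrep 't |-45|-25|5 |edge'
```

```text
t 6.5333 [582.31 163.81 185.99] gap 15.307144895963198 F [ 0.52  0.48 -0.25]
toolz -45 -1 312 x [-7.57 -6.15 -4.73] y -16.379012266140336 16.017060116923474
toolz -45 1 315 x [5.27 6.81 8.13] y -16.551066257704576 15.620861931576215
toolz -35 -1 73 x [-7.64 -4.9  -4.81] y -16.389094573820017 7.2727236300290485
toolz -35 1 30 x [5.75 6.98 8.75] y -16.62167123651355 -9.485815187983874
toolz -25 -1 38 x [-7.43 -5.44 -4.76] y -16.38056148257018 13.800138811144109
toolz -25 1 21 x [6.01 7.17 8.43] y -16.440859711593987 -15.113887856911347
toolz -15 -1 60 x [-7.15 -4.77 -4.69] y -16.707324026118314 8.21935012649206
toolz -15 1 21 x [5.84 7.01 8.26] y -16.465407729756826 -15.55108836133671
toolz -5 -1 90 x [-7.77 -2.7  -0.08] y -16.477331313116075 13.720175109505917
toolz -5 1 103 x [0.55 3.81 9.41] y -16.506561548876917 12.930632217619106
toolz 5 -1 99 x [-10.59  -8.32  -0.1 ] y -16.45521530317251 14.979487282677141
toolz 5 1 122 x [ 1.2  10.3  11.84] y -16.26443231178542 15.070083973963136
toolz 15 -1 34 x [-11.14 -10.88  -8.85] y -16.251207604166957 2.902653656303272
toolz 15 1 41 x [11.24 12.8  13.15] y -16.40386681943975 7.180384790206816
toolz 25 -1 19 x [-12.36 -12.1  -10.01] y -16.300726031641048 -9.08436481945823
toolz 25 1 41 x [12.33 14.09 14.52] y -16.418593246994348 10.58053172653321
toolz 35 1 24 x [15.08 15.29 15.55] y -14.503261141446515 7.865199560894297
edge 896 x med 0.5415422777943146 y -109.03953799340772 100.36750952540223 fit [-0.    0.13] z 160.4008385943991
```

View pics/w5.png

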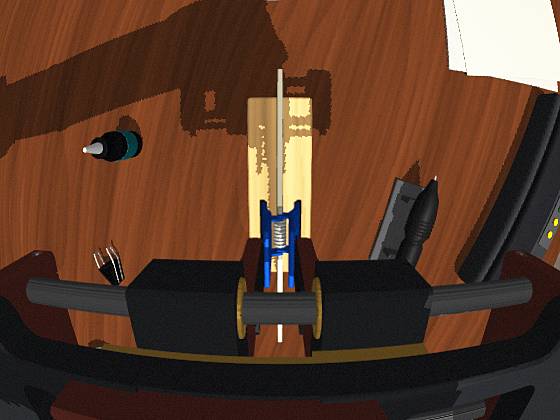

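>>> drive_tool(increments="0 0 -5 0 0 0; 0 0 -12 0 0 0; 0 0 -22 0 0 0; 0 0 -34 0 0 0; 0 0 -46 0 0 0; 0 0 -58 0 0 0; 0 0 -66 0 0 0; 0 0 -70 0 0 0; 0 0 -70 0 0 0; 0 0 -70 0 0 0; 0 0 -70 0 0 0")

```text
t: 7.5
eef_pos: [582.0, 163.6, 255.4]
tcp_rot: [[0.96, 0.281, -0.001], [0.281, -0.96, -0.0], [-0.001, 0.0, -1.0]]
wrist_force: [0.4, -0.0, 0.0]
finger_gap: 15.6
```

```bash
python3 wr.py w6.png | egrep 't |-45|5 |edge'; python3 -c "
from h import *
go(608.4,-172.2,256,.361)"
```

```text
t 7.5 [582.04 163.59 255.37] gap 15.57539189126036 F [ 0.45 -0.01  0.04]
toolz -45 -1 314 x [-7.57 -6.13 -4.73] y -16.37769533640089 15.802496837254594
toolz -45 1 320 x [5.37 6.82 8.2 ] y -16.527943433570847 15.578389187665493
toolz -35 -1 71 x [-7.62 -4.87 -4.79] y -16.523003654617945 7.770587081639135
toolz -35 1 30 x [5.76 7.   9.03] y -16.525427257884004 -9.475300453028673
toolz -25 -1 38 x [-7.5  -5.31 -4.73] y -16.564785816819338 13.618845788476577
toolz -25 1 22 x [6.09 7.27 8.51] y -16.426558215123997 -15.177442273533615
toolz -15 -1 59 x [-7.14 -4.75 -4.68] y -16.4044981736332 7.271701781327849
toolz -15 1 20 x [5.85 7.02 8.29] y -16.48373665641256 -15.480354316595978
toolz -5 -1 91 x [-7.77 -3.25 -0.08] y -16.3272595684536 13.568401806742258
toolz -5 1 94 x [0.55 3.81 9.39] y -16.306944012812203 12.944255441169972
toolz 5 -1 92 x [-10.09  -8.34  -0.09] y -16.36082403710887 14.459845853644168
toolz 5 1 124 x [ 0.56 10.26 11.85] y -16.538481303567067 15.353054729031584
toolz 15 -1 36 x [-11.21 -10.9   -8.85] y -16.283959053121166 3.568751863681058
toolz 15 1 39 x [11.25 12.84 13.18] y -16.311957404464252 7.010843595725305
toolz 25 -1 17 x [-12.26 -11.37  -9.27] y -16.244878950496798 -10.570854687659839
toolz 25 1 43 x [11.73 14.05 14.53] y -16.40306529693101 10.197897885851091
toolz 35 1 23 x [15.03 15.28 15.58] y -14.598353912581516 10.072297063761681
edge 598 x med 0.5721298080669955 y -108.98359050225655 90.62120016799668 fit [-0.    0.91] z 160.4451818194943
t 7.55 pos [582.  163.6 255.3] gap 15.6 F [ 0.3  0.1 -0.6]
shift [-69.1 329.7  -0.6] turn [-0.      0.0012 -0.076 ]
```

The clip came off cleanly and sits firmly in the grip. I'll carry it across.

>>> drive_tool(increments="-2 9 0 0 0 -0.002; -6 28 0 0 0 -0.006; -11 53 0 0 0 -0.012; -17 80 0 0 0 -0.018; -23 110 0 0 0 -0.025; -29 140 0 0 0 -0.032; -36 170 0 0 0 -0.039; -42 200 0 0 0 -0.046; -48 230 0 0 0 -0.053; -54 258 0 0 0 -0.059; -60 284 0 0 0 -0.065; -64 304 0 0 0 -0.07; -67 319 0 0 0 -0.074; -69 328 0 0 0 -0.076; -69 330 0 0 0 -0.076; -69 330 0 0 0 -0.076; -69 330 0 0 0 -0.076; -69 330 0 0 0 -0.076")

```text
t: 9.05
eef_pos: [609.0, -170.6, 256.2]
tcp_rot: [[0.935, 0.355, 0.0], [0.355, -0.935, 0.0], [0.0, -0.0, -1.0]]
wrist_force: [-0.1, -0.4, -0.6]
finger_gap: 15.7
```

```bash
python3 wr.py w7.png | egrep 't |-45|[12]5 |edge'; python3 - <<'E'
from h import *
for n in ('outline_edge','clip','jaw_a','jaw_b'): print(n,[(np.round(q['location'],1),round(q['conf'],2)) for q in arm.spot_point('wrist',n)[:2]])
go(608.4,-172.2,256,.361)
E
```

```text
t 9.05 [ 609.01 -170.62  256.18] gap 15.690472389978849 F [-0.06 -0.38 -0.56]
toolz -45 -1 286 x [-7.62 -6.25 -4.74] y -16.542767985914303 15.939281479797643
toolz -45 1 344 x [5.27 6.84 8.21] y -16.303150306362163 15.546021055268625
toolz -25 -1 48 x [-7.44 -5.09 -4.73] y -16.2248905946279 15.00447237353282
toolz -25 1 23 x [6.   7.13 8.46] y -16.48199419778515 -15.243441158444398
toolz -15 -1 54 x [-7.28 -4.77 -4.69] y -16.365305543421847 5.029329535823621
toolz -15 1 21 x [5.88 7.08 8.23] y -16.453213786872467 -15.587837817207237
toolz 15 -1 38 x [-11.24 -10.97  -8.85] y -16.305183158946953 4.164553446442497
toolz 15 1 41 x [11.24 12.76 13.13] y -16.4158686182044 7.0391341865723405
toolz 25 -1 38 x [-12.72 -12.3   -9.35] y -16.596144539133533 4.925226871005634
toolz 25 1 44 x [11.91 14.07 14.47] y -16.274387366284394 10.3228790663551
edge 494 x med -1.2936753552039475 y -102.71194072607707 90.67668537394836 fit [-0.   -1.27] z 160.59723911234636
outline_edge [(array([ 607.6, -172.3,  158.5]), 0.84)]
clip [(array([ 608.7, -170.8,  248.3]), 0.85), (array([396.9,  -8.7,   1.1]), 0.62)]
jaw_a [(array([ 620.5, -166.2,  213.8]), 0.78), (array([ 600.4, -175.9,  214.4]), 0.56)]
jaw_b [(array([ 620.5, -166.2,  213.8]), 0.78), (array([ 600.4, -175.9,  214.4]), 0.56)]
t 9.3 pos [ 609.  -171.7  256.1] gap 15.5 F [-0.3  0.2 -0.4]
shift [-0.7  0.3  0.1] turn [ 0.0001 -0.0001  0.0009]
```

View pics/w7.png

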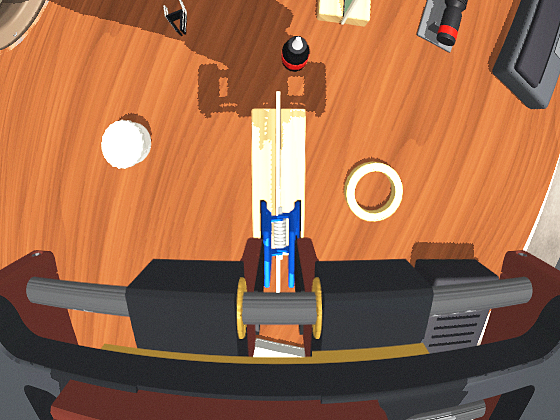

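>>> drive_tool(increments="-1.8 1.5 0 0 0 0; -1.8 1.5 4 0 0 0; -1.8 1.5 12 0 0 0; -1.8 1.5 22 0 0 0; -1.8 1.5 31 0 0 0; -1.8 1.5 31 0 0 0; -1.8 1.5 31 0 0 0; -1.8 1.5 31 0 0 0")

```text
t: 9.97
eef_pos: [607.8, -174.3, 225.0]
tcp_rot: [[0.936, 0.353, -0.0], [0.353, -0.936, 0.0], [-0.0, -0.0, -1.0]]
wrist_force: [-0.1, 0.3, -0.3]
finger_gap: 15.4
```

```bash
python3 wr.py w8.png | egrep 't |[12]5 |edge'
```

```text
t 9.9667 [ 607.81 -174.26  224.96] gap 15.444605364047243 F [-0.1   0.26 -0.27]
toolz -25 -1 43 x [-7.5  -5.13 -4.75] y -16.65407706948249 14.562206955563795
toolz -25 1 22 x [6.05 7.2  8.39] y -16.480520030298102 -15.249413538127634
toolz -15 -1 56 x [-7.26 -4.78 -4.71] y -16.29647488906307 7.854244628649866
toolz -15 1 21 x [5.88 7.03 8.32] y -16.48402373299796 -15.613383557713952
toolz 15 -1 38 x [-11.23 -10.94  -8.83] y -16.658630769399622 3.941157483669258
toolz 15 1 40 x [11.37 12.8  13.14] y -16.297382828414733 6.760343312970448
toolz 25 -1 42 x [-12.75 -12.34  -9.42] y -16.36515054154419 7.967552357305394
toolz 25 1 42 x [12.26 14.06 14.48] y -16.552940169483797 10.282845969485649
edge 525 x med 1.3228622260268517 y -105.33142416680607 74.30954581159764 fit [-0.    1.43] z 160.49103739071498
```

>>> drive_tool(increments="0.2 0 4 0 0 0; 0.4 0 10 0 0 0; 0.4 0 18 0 0 0; 0.4 0 26 0 0 0; 0.4 0 34 0 0 0; 0.4 0 39 0 0 0; 0.4 0 42 0 0 0; 0.4 0 42 0 0 0; 0.4 0 42 0 0 0; 0.4 0 42 0 0 0; 0.4 0 42 0 0 0; 0.4 0 42 0 0 0")

```text
t: 11.02
eef_pos: [608.3, -174.2, 183.4]
tcp_rot: [[0.936, 0.353, 0.001], [0.353, -0.936, -0.0], [0.001, 0.0, -1.0]]
wrist_force: [0.4, 0.3, -0.1]
finger_gap: 15.9
```

```bash
python3 wr.py w9.png | egrep 't |[12]5 |edge'; python3 - <<'E'
from h import *
p,d=snap('scene','s2.png'); im=cv2.imread('pics/s2.png')[190:320,150:300]; cv2.imwrite('pics/s2c.png',cv2.resize(im,None,fx=5,fy=4.4,interpolation=2))
for c in ('scene','top'):
  if c=='top': arm.snapshot('top')
  for n in ('outline_edge','outline_stand','colour_edge','clip','jaw_a'): print(c,n,[(np.round(q['location'],1),round(q['conf'],2)) for q in arm.spot_point(c,n)[:2]])
E
```

```text
t 11.0167 [ 608.33 -174.2   183.39] gap 15.934247018006355 F [ 0.44  0.26 -0.1 ]
toolz -25 -1 41 x [-7.5  -5.54 -4.77] y -16.47608076608931 14.142132902054982
toolz -25 1 21 x [6.06 7.23 8.42] y -16.412968818364497 -15.00239016757859
toolz -15 -1 57 x [-7.21 -4.78 -4.71] y -16.48323539512132 9.265190530802414
toolz -15 1 21 x [5.87 7.05 8.32] y -16.50035523107678 -15.674350257029523
toolz -5 -1 88 x [-8.31 -3.35 -0.1 ] y -16.367826140537915 13.733322426854514
toolz 5 1 131 x [ 0.54 10.25 11.81] y -16.380136746463805 12.25811927486889
toolz 15 -1 35 x [-11.23 -10.93  -8.66] y -16.33522715296047 3.9751060400540297
toolz 15 1 40 x [11.37 12.83 13.16] y -16.293157251882633 6.8924724639937125
toolz 25 -1 43 x [-12.73 -12.33  -9.44] y -16.413680708823506 8.550520016660712
toolz 25 1 44 x [11.9  14.06 14.45] y -16.373909198344663 10.123744323795776
edge 795 x med 1.1593408498095896 y -105.74654725829376 103.79520742984215 fit [-0.    0.93] z 160.37004435918578
scene outline_edge [(array([ 607.3, -171.3,  161. ]), 0.83), (array([ 604. , -177.5,  196.1]), 0.33)]
scene outline_stand [(array([ 608.9, -170.4,   -2.2]), 0.72)]
scene colour_edge [(array([580.6, 168.3, 160.6]), 0.68), (array([ 593.9, -176.3,  137.9]), 0.56)]
scene clip [(array([ 606.5, -174.2,  172.6]), 0.59)]
scene jaw_a [(array([ 621.6, -172.3,  138.9]), 0.87), (array([ 598.8, -174.6,  138.9]), 0.39)]
top outline_edge [(array([ 608.9, -170.8,  158.1]), 0.57)]
top outline_stand [(array([ 6.151e+02, -1.725e+02,  2.000e-01]), 0.9)]
top colour_edge [(array([584.8, 167.4, 159.7]), 0.55)]
top clip [(array([ 607.7, -173.1,  177.3]), 0.51)]
top jaw_a [(array([ 602. , -180.7,  142.4]), 0.62), (array([ 620.6, -168.3,  143.7]), 0.4)]
```

View pics/s2c.png

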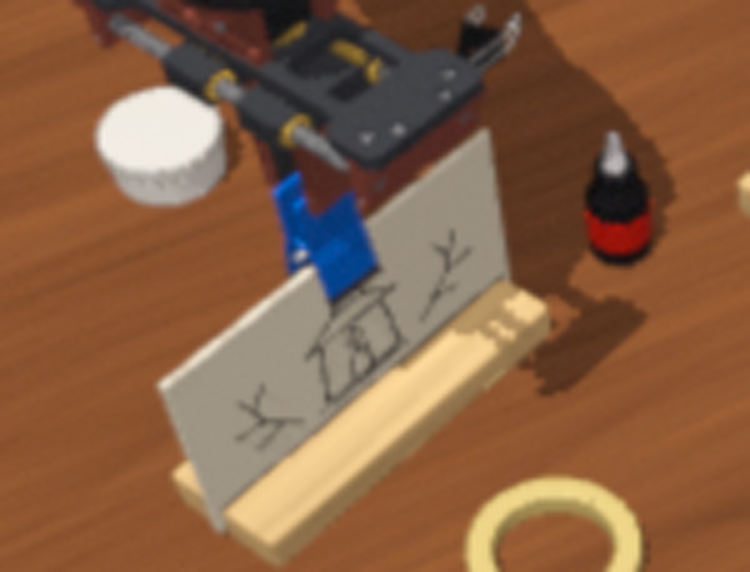

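View pics/w9.png

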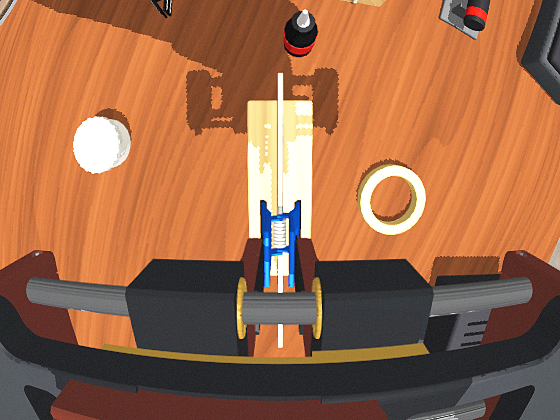

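The view shows the clip astride mid-edge with a jaw on each side and clear of the card. The networks put the tips at about 18 mm deep, so I'll check that against depth.

```bash
python3 - <<'E'
from wr import *
p,d,Pt,W,s=wl('w10.png'); print(s['t'],s['eef_pos'])
b=(p[...,2]>p[...,0]+50)&(p[...,2]>p[...,1]+30)&(d>0)&(abs(Pt[...,0])<40)&(abs(Pt[...,1])<40)
q=Pt[b]; print('wrist blue world z pct',np.percentile(W[b][:,2],[.5,2,5,95,98,99.5]))
z=np.load('w1.npz'); p,d,Wt,Ptt=z['p'].astype(int),z['d'],z['W'],z['Pt']
b=(p[...,2]>p[...,0]+50)&(p[...,2]>p[...,1]+30)&(d>0)&(abs(Ptt[...,0])<40)&(abs(Ptt[...,1])<40)
print('shut (tops 226)',np.percentile(Wt[b][:,2],[.5,2,5,95,98,99.5]))
for n in ('scene','top'):
  p,d=arm.snapshot(n); w=cloud(n,d).reshape(420,560,3); p=p.astype(int)
  b=(p[...,2]>p[...,0]+50)&(p[...,2]>p[...,1]+30)&(d>0)&(np.hypot(w[...,0]-608,w[...,1]+174)<45)&(w[...,2]>100)
  r=(w-np.array([608.3,-172.8,0])); n_=r[...,0]*np.cos(.361)+r[...,1]*np.sin(.361); t=-r[...,0]*np.sin(.361)+r[...,1]*np.cos(.361)
  print(n,b.sum(),'z',np.percentile(w[b][:,2],[1,3,10,97,99.5]),'t',np.percentile(t[b],[1,99]),'n',np.percentile(n_[b],[1,99]))
  for lo in range(130,240,10):
    k=b&(w[...,2]>=lo)&(w[...,2]<lo+10)
    if k.sum()>2: print(lo,k.sum(),'n',np.percentile(n_[k],[5,50,95]))
  k=b&(w[...,2]<160); vv=np.where(k)
E
```

```text
11.6667 [ 608.11 -174.2   183.01]
wrist blue world z pct [145.05 146.46 152.07 222.18 226.23 227.66]
shut (tops 226) [154.84 163.65 169.24 224.66 225.05 225.55]
scene 301 z [149.27 150.61 156.47 224.25 226.87] t [-15.87  14.53] n [-11.4   14.53]
140 7 n [10.18 13.04 14.05]
150 40 n [-11.42  12.25  14.54]
160 43 n [ 8.   10.61 13.08]
170 49 n [-9.34  8.45 10.84]
180 42 n [-6.48  6.95  9.9 ]
190 49 n [-7.02  6.67  8.53]
200 28 n [-7.61  6.05  8.03]
210 22 n [-7.96 -6.28  6.69]
220 21 n [-9.2  -6.14  7.18]
top 11 z [177.39 177.86 179.5  221.3  221.31] t [ 6.56 14.04] n [-6.3   6.94]
220 4 n [4.96 6.07 6.92]
```

```bash
python3 -c "
from h import *
s=arm.observe(); print(s['t'],s['eef_pos'],s['finger_gap'],s['wrist_force']); print(arm.sign_off())"
```

```text
11.8167 [ 608.099766   -174.18477179  182.98308001] 15.801056796446069 [-0.37291011  0.60550384 -1.29921569]
the job is handed in; nothing more can be done
None
```

I squeezed the clip open at 28 N and lifted it straight off the coloured card. I carried it across and lowered it astride the middle of the outline card's top edge. The arm was still holding it wide open there when I handed in at 11.8 s.

**Last checks:**
- **Position along the edge:** the clip is within about 1 mm of the card's middle.
- **Side clearance:** there is one jaw on each side, roughly 10 mm clear of the card.
- **Opening:** the handles stand upright and parallel, so the jaws are at full opening. The fingers read 15.3–15.9 mm, though, against the 17 mm given.
- **Forces and cards:** the side force at the wrist stayed around 1 N whenever I read it. The networks still place both cards within a few millimetres of where they started. I did not refit the card planes at the end.

**One disagreement:** the depth data puts the jaw tips about 11–15 mm below the edge, while the networks put them about 16–21 mm below. My estimate from the geometry is 14–15 mm. I left the height as it was because most of those readings fall inside the one to two centimetres asked for; only the deepest network reading is just past it.

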